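# Put the piping nozzle back in its latched case

### The arm

A 6-joint arm with a two-finger parallel gripper is mounted at the origin on a cart in front of the work surface, level with it; the furniture and walls round the work are solid. World frame = base frame: x ahead of the robot, y to its left, z up, the work surface at z = 0. Lengths are in m, angles in rad, forces in N, time in s.
With the tool pointing down it reaches from about 0.35 to 0.975 m from the base axis. Payload 4.9 kg.
Tool frame: the origin (TCP) lies on the centre line of the jaws, within the pads' length; the fingertips stand manip.tip_reach ahead of it and the grasp point (between the pads) is the TCP (manip.tip_reach is the distance from the TCP to the fingertips, in m); z points along the fingers, y is the line along which they close (so a half turn about z gives the same grasp; the last joint's range is limited). The gripper opens to 85 mm and grips with 20 to 120 N. Pads are 22 mm wide; open, the fingers measure 114 mm over their backs; the gripper's body (76 mm by 85 mm) begins 54 mm behind the grasp point. The pads swing forward as they close: fully open they stand 13 mm farther back than shut.
Start: joints at [-1.458, 0.053, 1.613, -0, 1.476, -0.119], TCP at [0.144, -0.608, 0.25] pointing down, gripper open.
Joint ranges: [-3.01, 3.01], [-1.01, 2.22], [0.06, 2.58], [-1.02, 4.17], [0.09, 2.62], [-3.14, 3.14]. Speed limits (rad/s): [2.57, 2.57, 3.14, 3.14, 3.14, 3.14].

### API

Orientations are given as a unit quaternion [w, x, y, z].
In Python, from plant import manip gives the robot as it stands. The module is installed in compiled form; this text tells all that it offers.
- The arm moves only by the tool move_arm, never from a script. Its argument "rows" is a list of rows, each a list of 7 numbers: the shift along the tool's x, y, z in cm, then the turn, a rotation vector about the tool's x, y, z in degrees, then the opening, from -1 (shut) to 1 (fully open). In form: [[tx, ty, tz, ax, ay, az, jaw], ...]. A call has 1 to 20 rows; each row shifts and turns the commanded pose from where the row before left it, along the tool's axes as they then stand; what a row does not reach is not made up. A row lasts 1/12 s, in which the tool goes at most 41.7 mm and 7.16 degrees, less where a joint would pass 70% of its speed; a pose out of reach is approached as far as the arm can. A call is refused whole if a number of a shift passes 4.17 or a number of a turn 7.16, either way. A call with a gripper value outside its range is refused whole. The fingers move at their own pace and stop on an object; the grip force is fixed at half the most. Time passes only in rows, so rows that do not move let the fingers close. It gives the time, the measured TCP pose, the force, the opening and the grip force at its end, in the units of the state.
- manip.state(): the state, without advancing time (a new reading comes with each control period).
- manip.grab_frame(name): name is "scene" or "side" or "wrist"; returns a dict with "img" (384x512x3 uint8, blue, green, red), "mtx" (3x3 intrinsics, pixels), "R" (3x3) and "t" (3): a world point X has camera coordinates R X + t. Camera axes: x right, y down, z forward; pixel columns grow to the right and rows downward; lengths in m; the calibration is good to about 2 mm. The wrist camera is an equidistant fisheye: a pixel r from the principal point sees the ray r / f radians off the axis. A picture is of the moment at which its call begins. There is no depth.
- manip.job_done(): hands the job in; it is judged then, once.
The state is a dict: "time": time; "joint_pos": joint angles; "joint_vel": joint speeds; "joint_efforts": joint torques, N m; "tool_pos": TCP position; "tool_rot": TCP orientation; "contact_force": force on the tool from outside, world axes, zero at the start; "ft_torque": the same for the moment, N m; "gripper_width": opening from 0.0 (shut) to 1.0 (fully open); "grasp_force": force on a finger pad.
Only numpy, scipy, OpenCV 4.12 (cv2) and the standard library are available. Lean on these libraries where they do the work, as an engineer would, in place of code of your own. Each camera call takes 0.05 s, during which the arm holds its last target. There are 200 camera calls.

### The job

Press the orange thumb latch so that the lid of the nozzle case springs open, stand the loose steel nozzle upright in the empty middle well of the case, feeling for the well until it is fully home, and let go of it. Then swing the lid down and press it until the latch snaps over it and holds it shut. Push latch, lid and nozzle gently, never harder than about 15 N, and leave the green bottle and the blue-lidded jar where they stand.

Things in the scene. Friction and masses are not known exactly. Their poses are not given: they have to be found in the camera images.
- nozzle_case: Blue-green case, fixed to the table; tray 120 (x) x 190 (y) x 52 mm high. Origin: centre of its underside; +x towards the lid hinge at the back, -x to the latch in front, z up. Walls 4 mm (inside 112 x 182 mm); inside, a white drop-in insert (top 14 mm above the table) with three wells in a row along y; the outer two hold fixed nozzles 34 mm tall, 58 mm to either side of the middle one.
- loose_nozzle: Steel piping nozzle, a smooth cone standing on its wide end: base 32 mm across, 42 mm tall, narrow end up, about 30 g. Origin: centre of its base; z up along the cone's axis. Can be pinched by the cone from above, with the fingertips 15 mm above its base.
- well (a point): Nominal centre of the floor of the empty middle well: middle of the case, 4 mm above the table, axes as the case. The insert was clipped in with play: the true well lies up to 2 mm off this point along the case's x and y, not measured; it must be felt for. Well: round, 34 mm across, 10 mm deep, 1 mm chamfer. Home, the nozzle's base is at this height; on the insert's top it is 10 mm higher.
- lid_hinge (a point): Middle of the lid's hinge axis (along the case's y), 60 mm behind the case's centre and 54 mm above the table; axes as the case.
- latch_pad (a point): Centre of the top of the orange ribbed thumb pad (34 x 36 mm), 100 mm in front of the case's centre and 42.5 mm above the table. The rocker turns on a pin 28 mm behind this point; pushed straight down the pad sinks about 8 mm: 2 N to start, 4 N where it lets go of the lid (about 5 mm), 5 N at the hard stop. Its hook stands behind it to 71 mm above the table.
- lid_press (a point): Centre of the white round press mark (30 mm) on the lid's outer face, 95 mm from the hinge axis; it moves with the lid. x points along the lid from its front edge to the hinge, z out of the outer face. The lid is a clear plate with a dark frame, 5 mm thick, reaching 120 mm from the hinge and 190 mm wide, outer face 3 mm off the hinge axis. Open, it stands up to 175 mm above the table.
- case_lid (a joint): Lid angle, rad: 0 on its cushioned stop (which gives 1 mm per 4 N or so), 0.01 held by the latch, 1.6 fully open, upright. A spring (1 N at the press mark) throws it open when unlatched. To shut it, push its outer face from behind, forward and down about the hinge; from 0.1 rad resistance rises to about 6 to 8 N at the press mark, then it snaps at about 0.04; the stop is 1.5 mm below latched.
- case_latch (a joint): Latch angle, rad: 0 at rest (hook forward over the lid's front bar), lets go of the lid at about 0.17, 0.30 pressed to its rigid stop; springs back by itself. It is pushed back by the closing lid and returns to 0 as it snaps over it.
- green_bottle: Green dropper bottle with a white cap, 31 mm across, 76 mm tall, loose; to be left alone. Origin: centre of its underside.
- blue_lid_jar: Small clear jar with a blue lid, 45 mm across, 60 mm tall, loose; to be left alone. Origin: centre of its underside.
There are look-alikes about, which are no part of the job. What is shaped like the loose_nozzle but yellow is not meant.

How it is judged:
On the way, in this order (a step that is already met when the one before it is completed fails the run):
1. the thumb latch is pressed (value of joint case_latch above 0.08 rad and value of joint case_lid below 0.2 rad and contact force between the fingers and case_latch above 0.5 N).
2. the lid has sprung open (value of joint case_lid above 1.3 rad), for 0.1 s.
3. the nozzle stands fully home in the middle well, released, with the lid open (horizontal distance between loose_nozzle and well below 0.005 m and z of loose_nozzle in the frame of well below 0.003 m and angle between loose_nozzle's own z axis and vertical below 0.1 rad and value of joint case_lid above 0.8 rad and contact force between the fingers and loose_nozzle below 0.05 N), for 0.2 s.
At the end, for the whole second after the job is handed in: The lid is shut and held by the latch (lid below 0.03 rad, latch below 0.05 rad, at rest) and the loose nozzle stands upright (within 0.1 rad) and fully home in the middle well (within 5 mm of the nominal well centre, base within 3 mm of the well's floor) (value of joint case_lid below 0.03 rad and value of joint case_latch below 0.05 rad and velocity of joint case_lid below 0.05 rad/s and horizontal distance between loose_nozzle and well below 0.005 m and z of loose_nozzle in the frame of well below 0.003 m and angle between loose_nozzle's own z axis and vertical below 0.1 rad); the robot touches nothing.
It fails at once if the case, its latch or its lid is pushed by the robot with more than 25 N (contact force between any of the fingers, the arm and nozzle_case above 25 N).
It fails at once if the nozzle is pushed against the case with more than 30 N (contact force between loose_nozzle and nozzle_case above 30 N).
It fails at once if the green bottle or the blue-lidded jar is moved more than 3 cm (distance of any of green_bottle, blue_lid_jar from where it was at the start of the episode above 0.03 m).
It also fails if it takes over 72 s, if anything falls off the work surface, if the arm or the gripper's body presses on something with over 40 N, if the wrist force passes 120 N, or if a joint passes its speed limit or range.

## Working session

There is one attempt and no reset: what is moved stays moved. The work goes in short steps, Python scripts to look and compute and a tool call to move; the robot and the scene stay as the last step left them, time stands still between calls to the robot, and variables do not carry over. Pictures are saved under pics/ and viewed, at most 10 in all, crops included, and the job is handed in when it is done.

Besides the shell and the picture viewer there is one more tool, called after "Call:" as name(argument=value, ...), one argument or row to a line, values as JSON. move_arm: Moves the arm, as the interface text tells. Its arguments: {"type":"object","properties":{"rows":{"type":"array","items":{"type":"array","items":{"type":"number"}}}},"required":["rows"]}

```bash
mkdir -p pics
python3 - <<'E'
from plant import manip
import cv2,numpy as np
print(manip.state(), manip.tip_reach)
for n in("scene","side","wrist"):
    f=manip.grab_frame(n); cv2.imwrite(f"pics/{n}0.png",f["img"])
    print(n,f["mtx"].tolist(),f["R"].round(5).tolist(),f["t"].tolist())
a=cv2.imread("pics/scene0.png");b=cv2.imread("pics/side0.png")
E
```

```text
{'time': 0.0, 'joint_pos': array([-1.45798012e+00,  5.33612404e-02,  1.61427138e+00, -1.98006730e-05,
        1.47602698e+00, -1.18993472e-01]), 'joint_vel': array([ 0.00158291,  0.00161857,  0.00055021, -0.00162195,  0.00084441,
       -0.00174116]), 'joint_efforts': array([-3.02397702e-04, -3.93683589e+01, -3.70174277e+01, -1.34553461e-04,
        7.19213524e-03,  1.00523238e-05]), 'tool_pos': array([ 0.14352029, -0.60769994,  0.24907379]), 'tool_rot': array([-1.03349792e-03,  9.93289911e-01,  1.15646381e-01, -6.66287716e-06]), 'contact_force': array([-0.1058355 , -0.42966444,  0.2823125 ]), 'ft_torque': array([-0.03134604,  0.03960622, -0.00013464]), 'grasp_force': 0.0, 'gripper_width': 1.0034707579199296} 0.019
scene [[416.0486929564325, 0.0, 249.678401740641], [0.0, 416.0486929564325, 190.23130105771602], [0.0, 0.0, 1.0]] [[-0.4101, -0.91199, -0.00942], [-0.65389, 0.30121, -0.69405], [0.6358, -0.27847, -0.71987]] [0.24926198190296436, 0.38514827143421493, 0.8490827154257866]
side [[409.5242968765931, 0.0, 257.51885813067474], [0.0, 409.5242968765931, 189.59640171478136], [0.0, 0.0, 1.0]] [[-0.99896, -0.03974, 0.02232], [-0.03924, 0.50095, -0.86458], [0.02317, -0.86456, -0.50199]] [0.49853724352554424, 0.06437737041490874, 1.1215138978967214]
wrist [[297.3186396354542, 0.0, 253.09692627585136], [0.0, 297.3186396354542, 189.45222720353124], [0.0, 0.0, 1.0]] [[0.23024, -0.97313, -0.00075], [-0.93906, -0.22238, 0.26212], [-0.25525, -0.05964, -0.96503]] [-0.6248072501205898, -0.03411126270310813, 0.37661570925514903]
```

View pics/scene0.png

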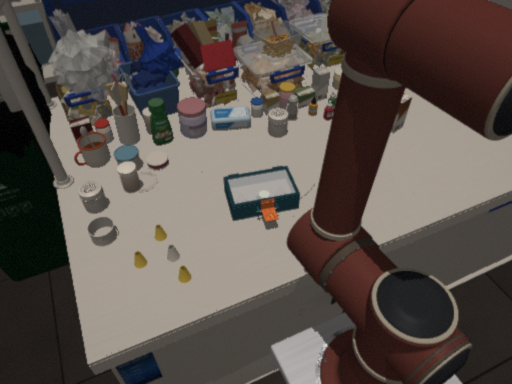

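View pics/side0.png

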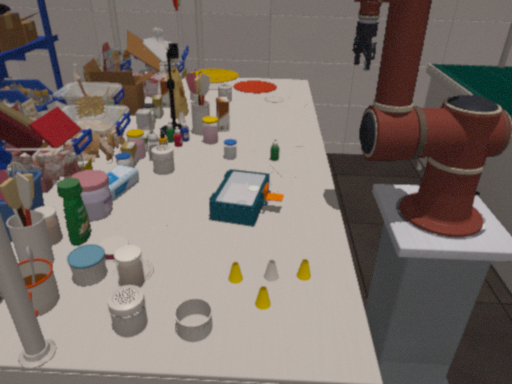

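The steel nozzle is the grey cone at scene (172,251) and side (272,268). The look-alikes are the yellow cones at scene (160,231), (140,258) and (184,272). The case is at scene (262,192) with its latch at (269,210). I'll check the choice in one close crop.

Run:
```python
import cv2,numpy as np
a=cv2.imread("pics/scene0.png");b=cv2.imread("pics/side0.png")
c=lambda i,x,y,w,h,s:cv2.resize(i[y:y+h,x:x+w],None,fx=s,fy=s,interpolation=cv2.INTER_CUBIC)
top=np.hstack([c(a,215,160,100,75,4),c(b,200,165,100,75,4)])
bot=np.hstack([c(a,125,215,100,75,4),c(b,222,245,100,75,4)])
cv2.imwrite("pics/crop1.png",np.vstack([top,bot]))
```

```text
(no output)
```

View pics/crop1.png

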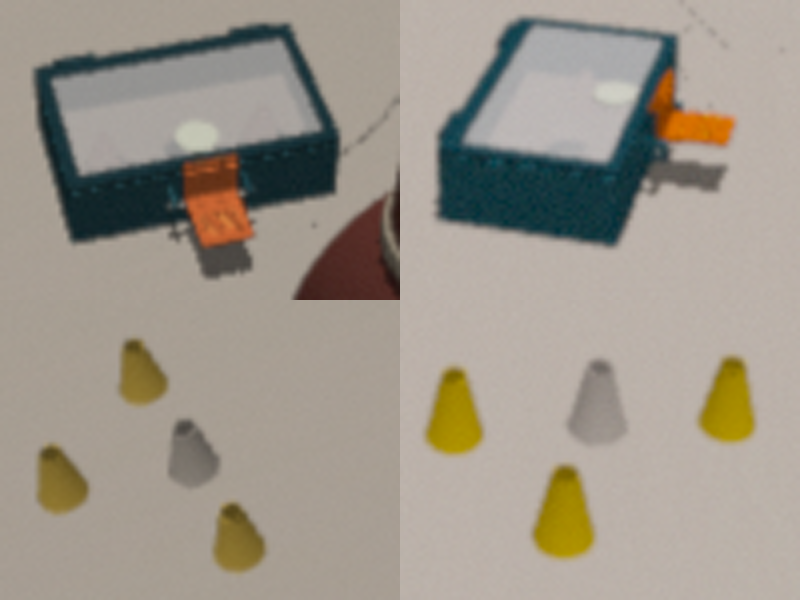

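```bash
cat > h.py <<'E'
import numpy as np
from scipy.optimize import least_squares
C={'a':(416.0486929564325,249.6784,190.2313,[[-0.4101,-0.91199,-0.00942],[-0.65389,0.30121,-0.69405],[0.6358,-0.27847,-0.71987]],[0.24926198,0.38514827,0.84908271]),
'b':(409.5242968765931,257.51885813,189.59640171,[[-0.99896,-0.03974,0.02232],[-0.03924,0.50095,-0.86458],[0.02317,-0.86456,-0.50199]],[0.49853724,0.06437737,1.12151389])}
def proj(c,X):
    f,cx,cy,R,t=C[c]; p=np.array(R)@X+t
    return np.array([f*p[0]/p[2]+cx,f*p[1]/p[2]+cy])
def ray(c,u,v,z):
    f,cx,cy,R,t=C[c];R=np.array(R);o=-R.T@t;d=R.T@[(u-cx)/f,(v-cy)/f,1]
    return o+d*(z-o[2])/d[2]
E
python3 - <<'E'
from h import *
P=[('a',233.25,220.5,-60,95,0),('a',298.75,208,-60,-95,0),('a',224.25,177,60,95,57),('a',287.5,166.75,60,-95,57),('a',299.25,193,-60,-95,57),('a',264,193.75,-35,0,57),
('b',253.75,226,-60,95,0),('b',210,219,60,95,0),('b',253.5,188.25,-35,0,57),('b',269,174.25,-60,-95,57),('b',229.5,170,60,-95,57)]
def pt(q,l):
    c,s=np.cos(q[2]),np.sin(q[2]); return np.array([q[0]+c*l[0]-s*l[1],q[1]+s*l[0]+c*l[1],l[2]])
f=lambda q:np.concatenate([proj(p[0],pt(q,np.array(p[3:])/1000))-p[1:3] for p in P])
r=least_squares(f,[.5,0,0],loss='soft_l1');print("case",r.x,f(r.x).reshape(-1,2).round(1).tolist())
for p in P: print(p, (1000*(ray(*p[:3],p[5]/1000)-pt(r.x,np.array(p[3:])/1000))).round(1))
for n,a in {'press':(-35,0,57),'pad':(-100,0,42.5),'well':(0,0,4),'hinge':(60,0,54)}.items(): print(n,pt(r.x,np.array(a)/1000).round(4))
print('noz',ray('a',170.75,246.75,.042),ray('a',173.4,256.5,0),ray('b',272,261.75,.042),ray('b',271.4,277,0))
print('bottle,jar',ray('b',275,157,0),ray('b',231,155,0))
for u,v in((236,279),(305,276),(263,304)): print('yel',ray('b',u,v,0))
E
```

```text
case [ 0.54608661 -0.0071255  -0.18378411] [[-0.4, 0.5], [-0.0, 0.3], [-1.0, -0.4], [-0.3, -1.3], [1.1, 1.4], [0.2, 0.4], [0.2, 0.0], [-0.8, 0.3], [-0.2, -0.6], [0.3, -1.4], [-0.2, -2.1]]
('a', 233.25, 220.5, -60, 95, 0) [ 1.2 -1.8  0. ]
('a', 298.75, 208, -60, -95, 0) [ 1.1 -0.6  0. ]
('a', 224.25, 177, 60, 95, 57) [-2.7 -2.1 -0. ]
('a', 287.5, 166.75, 60, -95, 57) [-5.4  1.9  0. ]
('a', 299.25, 193, -60, -95, 57) [6. 0. 0.]
('a', 264, 193.75, -35, 0, 57) [ 1.7 -0.2  0. ]
('b', 253.75, 226, -60, 95, 0) [ 0.4 -0.   0. ]
('b', 210, 219, 60, 95, 0) [-1.8 -1.5  0. ]
('b', 253.5, 188.25, -35, 0, 57) [-0.6  3.4  0. ]
('b', 269, 174.25, -60, -95, 57) [ 0.9  8.5 -0. ]
('b', 229.5, 170, 60, -95, 57) [-1.9 13.5  0. ]
press [ 0.5117 -0.0007  0.057 ]
pad [0.4478 0.0111 0.0425]
well [ 0.5461 -0.0071  0.004 ]
hinge [ 0.6051 -0.0181  0.054 ]
noz [0.45938907 0.28111239 0.042     ] [0.45927874 0.28048297 0.        ] [0.4580595  0.28420601 0.042     ] [0.4576692  0.28477988 0.        ]
bottle,jar [ 0.45157999 -0.31646108  0.        ] [ 0.60325355 -0.31928591  0.        ]
yel [0.53347101 0.29592248 0.        ]
yel [0.38462684 0.27689669 0.        ]
yel [0.47360942 0.36442817 0.        ]
```

```bash
cat >> h.py <<'E'
from scipy.spatial.transform import Rotation as Ro
case=[0.5461,-0.0071,-0.1838]
def cw(x,y,z):  # case mm -> world m
    c,s=np.cos(case[2]),np.sin(case[2]); x,y,z=x/1e3,y/1e3,z/1e3
    return np.array([case[0]+c*x-s*y,case[1]+s*x+c*y,z])
def plan(T,yaw,P=None,Q=None):
    """shift (cm, in tool axes after the turn) and turn (deg, tool axes)"""
    from plant import manip
    s=manip.state(); P=s['tool_pos'] if P is None else P; q=s['tool_rot']
    R0=Ro.from_quat([*q[1:],q[0]]); R1=Ro.from_euler('z',yaw)*Ro.from_euler('x',np.pi)
    print('pos',P.round(4),'F',s['contact_force'].round(2),'w',round(s['gripper_width'],3),'t',round(s['time'],2))
    print('turn',np.degrees((R0.inv()*R1).as_rotvec()).round(2),'shift before turn',(100*R0.inv().apply(T-P)).round(2),'after turn',(100*R1.inv().apply(T-P)).round(2))
YAW=np.pi/2-0.1838
E
python3 -c "
from h import *
plan(cw(-105,0,42.5+19+60),YAW)"
```

```text
pos [ 0.1435 -0.6078  0.2493] F [0.16 1.03 0.34] w 1.001 t 0.15
turn [-7.000e-02 -6.000e-02 -6.618e+01] shift before turn [ 43.37 -53.43  12.88] after turn [66.42 18.1  12.78]
```

Call:
move_arm(
  rows=[
    [0,0,0,0,0,-6.6,-1],
    [0,0,0,0,0,-6.6,-1],
    [0,0,0,0,0,-6.6,-1],
    [0,0,0,0,0,-6.6,-1],
    [0,0,0,0,0,-6.6,-1],
    [0,0,0,0,0,-6.6,-1],
    [0,0,0,0,0,-6.6,-1],
    [0,0,0,0,0,-6.6,-1],
    [0,0,0,0,0,-6.6,-1],
    [0,0,0,0,0,-6.6,-1],
  ],
)

```text
time: 0.98
tool_pos: [0.1436, -0.608, 0.2498]
tool_rot: [-0.0, 0.768, 0.64, 0.0]
contact_force: [-0.5, -0.5, 0.5]
gripper_width: 0.001
grasp_force: 0.0
```

```bash
python3 -c "
from h import *
plan(cw(-105,0,42.5+19+60),YAW)"
```

```text
pos [ 0.1436 -0.608   0.2498] F [-0.49 -0.5   0.46] w 0.001 t 0.98
turn [-0.01 -0.05  0.14] shift before turn [66.38 18.26 12.88] after turn [66.44 18.09 12.83]
```

Call:
move_arm(
  rows=[
    [3.32,0.9,0.3,0,0,0,-1],
    [3.32,0.9,0.3,0,0,0,-1],
    [3.32,0.9,0.3,0,0,0,-1],
    [3.32,0.9,0.3,0,0,0,-1],
    [3.32,0.9,0.3,0,0,0,-1],
    [3.32,0.9,0.3,0,0,0,-1],
    [3.32,0.9,0.3,0,0,0,-1],
    [3.32,0.9,0.3,0,0,0,-1],
    [3.32,0.9,0.3,0,0,0,-1],
    [3.32,0.9,0.3,0,0,0,-1],
    [3.32,0.9,0.3,0,0,0,-1],
    [3.32,0.9,0.3,0,0,0,-1],
    [3.32,0.9,0.3,0,0,0,-1],
    [3.32,0.9,0.3,0,0,0,-1],
    [3.32,0.9,0.3,0,0,0,-1],
    [3.32,0.9,0.3,0,0,0,-1],
    [3.32,0.9,0.3,0,0,0,-1],
    [3.32,0.9,0.3,0,0,0,-1],
    [3.32,0.9,0.3,0,0,0,-1],
    [3.32,0.9,0.3,0,0,0,-1],
  ],
)

```text
time: 2.65
tool_pos: [0.4442, 0.0125, 0.19]
tool_rot: [0.0, 0.77, 0.638, 0.0]
contact_force: [1.2, -0.9, 0.9]
gripper_width: 0.004
grasp_force: 0.0
```

```bash
cat >> h.py <<'E'
import cv2
def grab(name,fn):
    from plant import manip
    f=manip.grab_frame(name); cv2.imwrite('pics/'+fn+'.png',f['img']); np.savez('pics/'+fn+'.npz',K=f['mtx'],R=f['R'],t=f['t'])
def wproj(fn,X):
    d=np.load('pics/'+fn+'.npz'); p=d['R']@X+d['t']
    return cv2.fisheye.projectPoints(np.array(p).reshape(1,1,3),np.zeros(3),np.zeros(3),d['K'],np.zeros(4))[0].ravel()
def wray(fn,u,v,z):
    d=np.load('pics/'+fn+'.npz'); K,R=d['K'],d['R']
    q=np.array([(u-K[0,2])/K[0,0],(v-K[1,2])/K[1,1]]);r=np.hypot(*q)
    w=R.T@np.array([*(q/max(r,1e-9)*np.sin(r)),np.cos(r)]); o=-R.T@d['t']
    return o+w*(z-o[2])/w[2]
E
python3 -c "
from h import *
plan(cw(-105,0,42.5+19+20),YAW)
grab('wrist','w1')
for n,a in {'press':(-35,0,57),'pad':(-100,0,42.5),'lidFR':(-60,-95,57),'lidFL':(-60,95,57),'lidBR':(60,-95,57),'lidBL':(60,95,57)}.items(): print(n,wproj('w1',cw(*a)).round(1))"
```

```text
pos [0.4442 0.0125 0.19  ] F [ 1.22 -0.92  0.87] w 0.004 t 2.65
turn [ 0.02  0.01 -0.16] shift before turn [-0.07 -0.12 10.85] after turn [-0.07 -0.12 10.85]
press [328.6 185.8]
pad [257. 182.]
lidFR [296.5 276.9]
lidFL [304.   78.3]
lidBR [402.7 269.8]
lidBL [424.9  89.4]
```

View pics/w1.png

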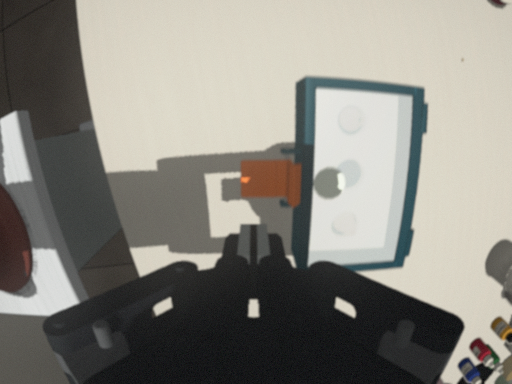

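Call:
move_arm(
  rows=[
    [0,0,3,0,0,0,-1],
    [0,0,3,0,0,0,-1],
    [0,0,3,0,0,0,-1],
    [0,0,2,0,0,0,-1],
    [0,0,1,0,0,0,-1],
    [0,0,0.4,0,0,0,-1],
    [0,0,0,0,0,0,-1],
    [0,0,0,0,0,0,-1],
  ],
)

```text
time: 3.37
tool_pos: [0.4449, 0.0104, 0.0676]
tool_rot: [0.001, 0.77, 0.638, 0.001]
contact_force: [0.6, 0.2, 0.7]
gripper_width: -0.002
grasp_force: 0.0
```

Call:
move_arm(
  rows=[
    [0,0,0.2,0,0,0,-1],
    [0,0,0.2,0,0,0,-1],
    [0,0,0.2,0,0,0,-1],
    [0,0,0,0,0,0,-1],
  ],
)

```text
time: 3.7
tool_pos: [0.4446, 0.0106, 0.0608]
tool_rot: [0.001, 0.77, 0.638, 0.001]
contact_force: [0.9, -0.1, 2.1]
gripper_width: -0.001
grasp_force: 0.8
```

Call:
move_arm(
  rows=[
    [0,0,0.15,0,0,0,-1],
    [0,0,0.15,0,0,0,-1],
    [0,0,0.15,0,0,0,-1],
    [0,0,0.1,0,0,0,-1],
    [0,0,0,0,0,0,-1],
    [0,0,0,0,0,0,-1],
  ],
)

```text
time: 4.2
tool_pos: [0.4436, 0.0108, 0.0549]
tool_rot: [-0.0, 0.77, 0.638, -0.0]
contact_force: [-4.6, -0.0, 6.7]
gripper_width: -0.001
grasp_force: 2.6
```

```bash
python3 -c "
from h import *
from plant import manip
print(manip.state()['contact_force'],manip.state()['tool_pos'])
f=manip.grab_frame('side');i=cv2.imread('pics/side0.png').astype(int)
d=np.abs(f['img'].astype(int)-i).sum(2);print((d[160:240,195:290]>60).sum(), (d[110:170,195:250]>60).sum())"
```

```text
[-4.58772067 -0.03405334  6.66215794] [0.44362987 0.01075246 0.05489883]
2427 59
```

Call:
move_arm(
  rows=[
    [0,0,0,0,0,0,-1],
    [0,0,0,0,0,0,-1],
    [0,0,-0.4,0,0,0,-1],
    [0,0,-1,0,0,0,-1],
    [0,0,-2,0,0,0,-1],
    [0,0,-4,0,0,0,0],
    [0,0,-4,0,0,0,0],
    [0,0,-4,0,0,0,0],
  ],
)

```text
time: 4.92
tool_pos: [0.4432, 0.0108, 0.2103]
tool_rot: [-0.0, 0.77, 0.638, -0.0]
contact_force: [1.1, -0.1, 0.7]
gripper_width: 0.421
grasp_force: 0.0
```

```bash
python3 -c "
from h import *
plan(cw(0,0,200),YAW)
grab('wrist','w2');grab('side','s2')
a=cv2.imread('pics/w2.png')[30:330,200:500];b=cv2.imread('pics/s2.png')[100:250,180:330]
cv2.imwrite('pics/c2.png',np.hstack([cv2.resize(a,(400,400)),cv2.resize(b,(400,400))]))"
```

```text
pos [0.4432 0.0108 0.2103] F [ 1.14 -0.09  0.7 ] w 0.421 t 4.92
turn [-0.04  0.   -0.19] shift before turn [ 0.16 10.45  1.02] after turn [ 0.12 10.45  1.03]
```

View pics/c2.png

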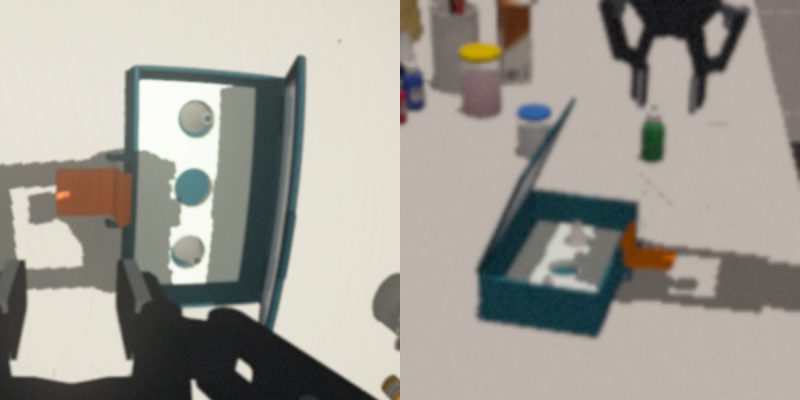

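```bash
python3 -c "
from h import *
print('well nominal',cw(0,0,14))
for u,v in((344.75,170.25),(347,120),(340.3,218.3)): print(wray('w2',u,v,.014).round(4))
print(ray('b',241.9,200.5,.014).round(4))
for u,v,n in((301,77,'FL'),(424,88,'BL'),(405,267,'BR'),(329,182,'press')): print(n,wray('w1',u,v,.057).round(4))
print(cw(-60,95,57),cw(60,95,57),cw(60,-95,57),cw(-35,0,57))
plan(np.array([.4585,.282,.10]),YAW)"
```

```text
well nominal [ 0.5461 -0.0071  0.014 ]
[ 0.5452 -0.0072  0.014 ]
[0.5554 0.0486 0.014 ]
[ 0.534  -0.0639  0.014 ]
[ 0.5425 -0.0019  0.014 ]
FL [0.5021 0.0987 0.057 ]
BL [0.6216 0.0767 0.057 ]
BR [ 0.5905 -0.1086  0.057 ]
press [0.5124 0.0028 0.057 ]
[0.50447348 0.09726586 0.057     ] [0.62245223 0.07533383 0.057     ] [ 0.58772652 -0.11146586  0.057     ] [ 0.51168953 -0.00070316  0.057     ]
pos [0.448  0.0101 0.2177] F [ 1.06 -1.11  0.04] w 0.5 t 5.02
turn [ 0.88 -0.04 -0.18] shift before turn [26.9  -4.21 11.72] after turn [26.92 -3.94 11.77]
```

Call:
move_arm(
  rows=[
    [3.36,-0.5,0,0,0,0,0.2],
    [3.36,-0.5,0,0,0,0,0.2],
    [3.36,-0.5,0,0,0,0,0.2],
    [3.36,-0.5,0,0,0,0,0.2],
    [3.36,-0.5,0,0,0,0,0.2],
    [3.36,-0.5,0,0,0,0,0.2],
    [3.36,-0.5,0,0,0,0,0.2],
    [3.36,-0.5,0,0,0,0,0.2],
    [0,0,0,0,0,0,0.2],
    [0,0,0,0,0,0,0.2],
  ],
)

```text
time: 5.85
tool_pos: [0.4541, 0.2834, 0.2083]
tool_rot: [-0.0, 0.769, 0.639, -0.001]
contact_force: [-0.0, 0.6, -0.1]
gripper_width: 0.597
grasp_force: 0.0
```

```bash
python3 -c "
from h import *
plan(np.array([.4585,.282,.10]),YAW)
grab('wrist','w3')
print(wproj('w3',np.array([.4585,.282,0])),wproj('w3',np.array([.4585,.282,.042])))
for p in((.533,.296),(.385,.277),(.474,.364)): print(wproj('w3',np.array([*p,0])))"
```

```text
pos [0.4541 0.2834 0.2083] F [-0.02  0.58 -0.09] w 0.597 t 5.85
turn [-0.04  0.04 -0.02] shift before turn [-0.05  0.47 10.83] after turn [-0.06  0.46 10.83]
[257.10109265 169.00090703] [257.68029414 177.32712775]
[319.34085244 145.77352042]
[195.68266717 184.71327642]
[257.48966238  94.84251685]
```

View pics/w3.png

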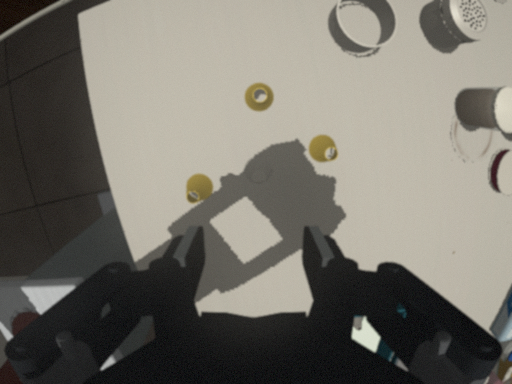

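```bash
python3 -c "
from h import *
i=cv2.imread('pics/w3.png')[140:205,225:295]
i=cv2.normalize(cv2.convertScaleAbs(cv2.resize(i,None,fx=8,fy=8,interpolation=3),alpha=1.8,beta=-60),None,0,255,32)
cv2.imwrite('pics/c3.png',i)"
```

```text
(no output)
```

View pics/c3.png

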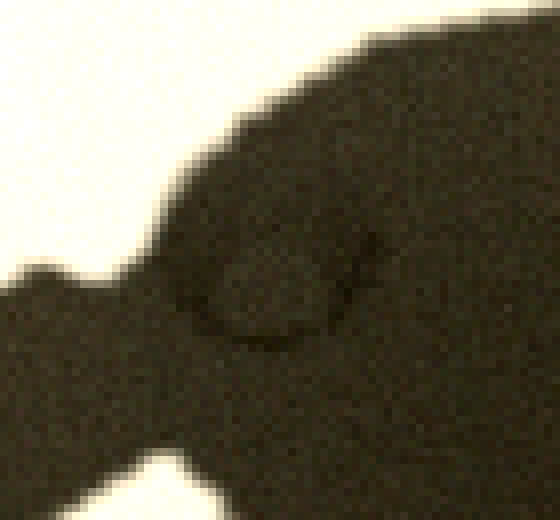

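```bash
python3 -c "
from h import *
p=wray('w3',259.4,170.6,0);print(p)
plan(np.array([p[0],p[1],.05]),YAW)"
```

```text
[0.46073575 0.27970027 0.        ]
pos [0.4542 0.2824 0.2082] F [ 0.29  0.38 -0.26] w 0.6 t 5.9
turn [-0.04  0.06 -0.11] shift before turn [-0.13  0.7  15.82] after turn [-0.15  0.69 15.82]
```

Call:
move_arm(
  rows=[
    [0,0.6,0,0,0,0,0.2],
    [0,0,3,0,0,0,0.2],
    [0,0,3,0,0,0,0.2],
    [0,0,3,0,0,0,0.2],
    [0,0,3,0,0,0,0.2],
    [0,0,2.5,0,0,0,0.2],
    [0,0,1.7,0,0,0,0.2],
    [0,0,1.0,0,0,0,0.2],
    [0,0,0.4,0,0,0,0.2],
    [0,0,0,0,0,0,0.2],
    [0,0,0,0,0,0,0.2],
  ],
)

```text
time: 6.82
tool_pos: [0.4616, 0.281, 0.034]
tool_rot: [0.0, 0.77, 0.638, 0.001]
contact_force: [0.2, 0.2, 0.6]
gripper_width: 0.599
grasp_force: 0.0
```

Call:
move_arm(
  rows=[
    [0,0,0,0,0,0,0],
    [0,0,0,0,0,0,-0.2],
    [0,0,0,0,0,0,-0.4],
    [0,0,0,0,0,0,-0.6],
    [0,0,0,0,0,0,-0.8],
    [0,0,0,0,0,0,-1],
    [0,0,0,0,0,0,-1],
    [0,0,0,0,0,0,-1],
  ],
)

```text
time: 7.48
tool_pos: [0.4612, 0.2816, 0.0343]
tool_rot: [0.0, 0.77, 0.638, 0.001]
contact_force: [-2.0, -0.1, 7.0]
gripper_width: 0.247
grasp_force: 57.8
```

Call:
move_arm(
  rows=[
    [0,0,-0.3,0,0,0,-1],
    [0,0,-0.7,0,0,0,-1],
    [0,0,-2,0,0,0,-1],
    [0,0,-3,0,0,0,-1],
    [0,0,-3,0,0,0,-1],
    [0,0,-3,0,0,0,-1],
    [0,0,-1,0,0,0,-1],
    [0,0,0,0,0,0,-1],
  ],
)

```text
time: 8.15
tool_pos: [0.4626, 0.2821, 0.1671]
tool_rot: [0.001, 0.77, 0.638, 0.004]
contact_force: [0.6, 0.2, 0.1]
gripper_width: 0.246
grasp_force: 57.5
```

```bash
python3 -c "
from h import *
plan(np.array([.5452,-.0068,.13]),YAW)
grab('wrist','w4');grab('side','s4')
from plant import manip
p=manip.state()['tool_pos'];print(wproj('w4',p-[0,0,.034]),proj('b',p-[0,0,.034]))
u,v=proj('b',p-[0,0,.02]).astype(int)
a=cv2.imread('pics/w4.png')[150:350,153:353];b=cv2.imread('pics/s4.png')[v-40:v+40,u-40:u+40]
cv2.imwrite('pics/c4.png',np.hstack([cv2.resize(a,(400,400)),cv2.resize(b,(400,400),interpolation=2)]))"
```

```text
pos [0.4626 0.2821 0.1671] F [0.6  0.18 0.06] w 0.246 t 8.15
turn [ 0.37 -0.25 -0.18] shift before turn [-26.86  13.46   3.68] after turn [-26.89  13.4    3.71]
[248.87016269 228.06430292] [272.7111073  227.48537532]
```

View pics/c4.png

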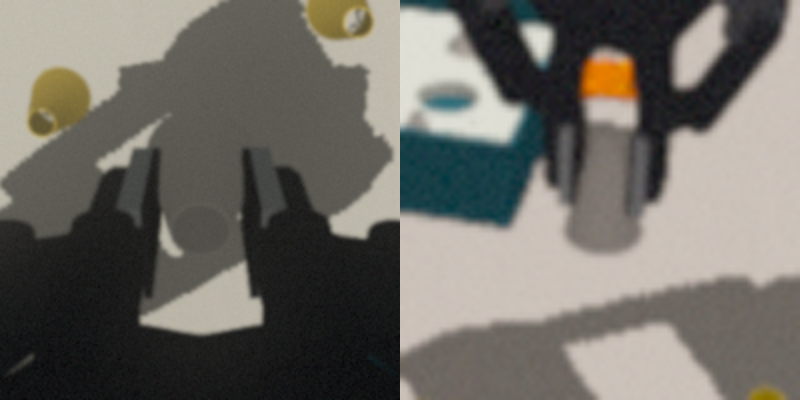

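```bash
python3 -c "
from h import *
p=np.array([.4626,.2821,.1671])
u,v=proj('b',p-[0,0,.02]).astype(int)
X=u-40+203/5;Y=v-40+238/5
print(ray('b',X,Y,p[2]-.034)-p)
for dz in(.004,.008): print(wray('w4',254.5,265,p[2]+dz)-p)
plan(np.array([.5452,-.0068,.12]),YAW)"
```

```text
[-9.79424070e-05  3.04360532e-03 -3.40000000e-02]
[ 0.00014166 -0.00221606  0.004     ]
[5.11148653e-04 2.75978679e-05 8.00000000e-03]
pos [0.4601 0.2809 0.1621] F [-0.01 -0.65 -0.59] w 0.247 t 8.25
turn [-0.03  0.02 -0.18] shift before turn [-26.69  13.71   4.21] after turn [-26.73  13.63   4.21]
```

Call:
move_arm(
  rows=[
    [-1.5,0.8,0,0,0,0,-1],
    [-2.9,1.5,0,0,0,0,-1],
    [-2.9,1.5,0,0,0,0,-1],
    [-2.9,1.5,0,0,0,0,-1],
    [-2.9,1.5,0,0,0,0,-1],
    [-2.9,1.5,0,0,0,0,-1],
    [-2.9,1.5,0,0,0,0,-1],
    [-2.9,1.5,0,0,0,0,-1],
    [-2.9,1.5,0,0,0,0,-1],
    [-2,0.9,0,0,0,0,-1],
    [0,0,0,0,0,0,-1],
    [0,0,0,0,0,0,-1],
    [0,0,0,0,0,0,-1],
  ],
)

```text
time: 9.33
tool_pos: [0.5442, -0.0061, 0.1606]
tool_rot: [-0.002, 0.77, 0.638, -0.001]
contact_force: [-0.8, 0.6, -0.0]
gripper_width: 0.245
grasp_force: 57.5
```

```bash
python3 -c "
from h import *
plan(np.array([.5452,-.0068,.056]),YAW)"
```

```text
pos [ 0.5442 -0.0061  0.1606] F [-0.8   0.56 -0.02] w 0.245 t 9.33
turn [-0.23 -0.02 -0.19] shift before turn [-0.05  0.16 10.46] after turn [-0.05  0.11 10.46]
```

Call:
move_arm(
  rows=[
    [-0.05,0.1,1.5,0,0,0,-1],
    [0,0,2.5,0,0,0,-1],
    [0,0,2.5,0,0,0,-1],
    [0,0,2,0,0,0,-1],
    [0,0,1,0,0,0,-1],
    [0,0,0.5,0,0,0,-1],
    [0,0,0.3,0,0,0,-1],
    [0,0,0,0,0,0,-1],
    [0,0,0,0,0,0,-1],
    [0,0,0,0,0,0,-1],
  ],
)

```text
time: 10.17
tool_pos: [0.5417, -0.0049, 0.0562]
tool_rot: [-0.004, 0.769, 0.639, -0.003]
contact_force: [-6.9, 1.7, -2.8]
gripper_width: 0.246
grasp_force: 59.4
```

Call:
move_arm(
  rows=[
    [0,0,0.2,0,0,0,-1],
    [0,0,0.2,0,0,0,-1],
    [0,0,0.2,0,0,0,-1],
    [0,0,0,0,0,0,-1],
    [0,0,0,0,0,0,-1],
  ],
)

```text
time: 10.58
tool_pos: [0.5416, -0.0048, 0.0505]
tool_rot: [-0.004, 0.769, 0.639, -0.003]
contact_force: [-7.8, 2.3, -2.1]
gripper_width: 0.25
grasp_force: 59.4
```

Call:
move_arm(
  rows=[
    [0,-0.1,-0.5,0,0,0,-1],
    [0,0,-2.5,0,0,0,-1],
    [0,0,-3,0,0,0,-1],
    [0,0,-3,0,0,0,-1],
    [0,0,-1.5,0,0,0,-1],
    [0,1.5,-0.5,0,0,0,-1],
    [0,1.5,0,0,0,0,-1],
  ],
)

```text
time: 11.17
tool_pos: [0.576, -0.0114, 0.1665]
tool_rot: [0.002, 0.769, 0.639, 0.002]
contact_force: [0.4, -0.1, -1.2]
gripper_width: 0.245
grasp_force: 59.3
```

Call:
move_arm(
  rows=[
    [0,0,0,0,0,-6.9,-1],
    [0,0,0,0,0,-6.9,-1],
    [0,0,0,0,0,-6.9,-1],
    [0,0,0,0,0,-6.9,-1],
    [0,0,0,0,0,-6.9,-1],
    [0,0,0,0,0,-6.9,-1],
    [0,0,0,0,0,-6.9,-1],
    [0,0,0,0,0,-6.9,-1],
    [0,0,0,0,0,-6.9,-1],
    [0,0,0,0,0,-6.9,-1],
    [0,0,0,0,0,-6.9,-1],
    [0,0,0,0,0,-6.9,-1],
    [0,0,0,0,0,-6.9,-1],
    [0,0,0,0,0,0,-1],
    [0,0,0,0,0,0,-1],
  ],
)

```text
time: 12.42
tool_pos: [0.5745, -0.0117, 0.1634]
tool_rot: [-0.0, 0.097, 0.995, 0.0]
contact_force: [0.2, 0.3, 0.2]
gripper_width: 0.245
grasp_force: 59.3
```

```bash
python3 -c "
from h import *
plan(np.array([.5452,-.0068,.056]),YAW+np.pi/2)
grab('wrist','w5');grab('side','s5')
a=cv2.imread('pics/w5.png')[0:384,60:444];b=cv2.imread('pics/s5.png')[110:240,180:310]
cv2.imwrite('pics/c5.png',np.hstack([cv2.resize(a,(400,400)),cv2.resize(b,(400,400),interpolation=2)]))"
```

```text
pos [ 0.5745 -0.0117  0.1634] F [0.2  0.31 0.23] w 0.245 t 12.42
turn [ 0.01 -0.03 -0.57] shift before turn [ 2.96 -0.09 10.74] after turn [ 2.97 -0.06 10.74]
```

View pics/c5.png

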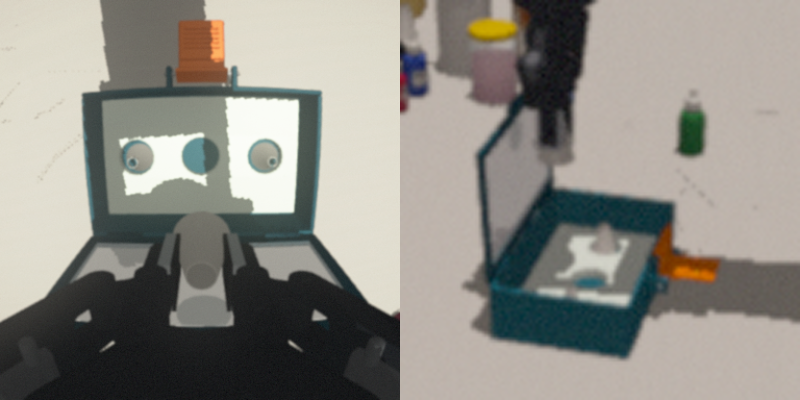

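```bash
python3 -c "
from h import *
for z in(.014,):
  for u,v in((200.5,155.5),(137,156),(265,156)): print(wray('w5',60+u*.96,v*.96,z).round(4))
i=cv2.imread('pics/w5.png')[125:175,225:275].astype(int)
m=((i[...,0]-i[...,2])>35).astype(np.uint8)
n,l,s,c=cv2.connectedComponentsWithStats(m)
for k in range(1,n):
  if s[k,4]>100: print(s[k],c[k]+[225,125],wray('w5',*(c[k]+[225,125]),.014).round(4),wray('w5',*(s[k][:2]+s[k][2:4]/2+[224.5,124.5]),.014).round(4))
"
```

```text
[ 0.5442 -0.007   0.014 ]
[ 0.5332 -0.0628  0.014 ]
[0.5553 0.0498 0.014 ]
[ 11   8  21  32 517] [246.66537718 148.84332689] [ 0.5428 -0.0121  0.014 ] [ 0.5424 -0.0127  0.014 ]
```

Call:
move_arm(
  rows=[
    [1,0,0,0,0,-0.5,-1],
    [1.5,0,0,0,0,0,-1],
    [0.5,0,1,0,0,0,-1],
    [0,0,3,0,0,0,-1],
    [0,0,3,0,0,0,-1],
    [0,0,2,0,0,0,-1],
    [0,0,0.8,0,0,0,-1],
    [0,0,0.5,0,0,0,-1],
    [0,0,0.3,0,0,0,-1],
    [0,0,0,0,0,0,-1],
    [0,0,0,0,0,0,-1],
    [0,0,0,0,0,0,-1],
  ],
)

```text
time: 13.52
tool_pos: [0.5465, -0.0074, 0.0594]
tool_rot: [0.001, 0.092, 0.996, -0.0]
contact_force: [-0.1, -0.3, -1.0]
gripper_width: 0.244
grasp_force: 59.3
```

```bash
python3 -c "
from h import *
plan(np.array([.5452,-.0068,.048]),YAW+np.pi/2)"
```

```text
pos [ 0.5465 -0.0074  0.0594] F [-0.14 -0.27 -0.95] w 0.244 t 13.52
turn [0.   0.16 0.01] shift before turn [0.15 0.03 1.14] after turn [0.14 0.03 1.14]
```

Call:
move_arm(
  rows=[
    [0.15,0,0.3,0,0,0,-1],
    [0,0,0.3,0,0,0,-1],
    [0,0,0.2,0,0,0,-1],
    [0,0,0.15,0,0,0,-1],
    [0,0,0.15,0,0,0,-1],
    [0,0,0,0,0,0,-1],
    [0,0,0,0,0,0,-1],
  ],
)

```text
time: 14.1
tool_pos: [0.5439, -0.0069, 0.0466]
tool_rot: [-0.0, 0.092, 0.996, 0.0]
contact_force: [0.3, -0.4, -1.5]
gripper_width: 0.246
grasp_force: 59.3
```

Call:
move_arm(
  rows=[
    [0,0,0.1,0,0,0,-1],
    [0,0,0.1,0,0,0,-1],
    [0,0,0,0,0,0,-1],
    [0,0,0,0,0,0,-1],
  ],
)

```text
time: 14.43
tool_pos: [0.5439, -0.0069, 0.0447]
tool_rot: [-0.0, 0.092, 0.996, 0.0]
contact_force: [-0.6, 0.4, -0.8]
gripper_width: 0.243
grasp_force: 59.3
```

Call:
move_arm(
  rows=[
    [0,0,0.1,0,0,0,-1],
    [0,0,0.1,0,0,0,-1],
    [0,0,0.1,0,0,0,-1],
    [0,0,0,0,0,0,-1],
    [0,0,0,0,0,0,-1],
  ],
)

```text
time: 14.85
tool_pos: [0.5439, -0.0069, 0.0417]
tool_rot: [-0.0, 0.092, 0.996, 0.0]
contact_force: [-0.8, 0.2, -0.0]
gripper_width: 0.249
grasp_force: 59.3
```

Call:
move_arm(
  rows=[
    [0,0,0.1,0,0,0,-1],
    [0,0,0.1,0,0,0,-1],
    [0,0,0,0,0,0,-1],
    [0,0,0,0,0,0,-1],
  ],
)

```text
time: 15.18
tool_pos: [0.5439, -0.0069, 0.0397]
tool_rot: [-0.0, 0.092, 0.996, 0.0]
contact_force: [0.1, -0.6, -0.5]
gripper_width: 0.249
grasp_force: 59.3
```

Call:
move_arm(
  rows=[
    [0,0,0.1,0,0,0,-1],
    [0,0,0,0,0,0,-1],
    [0,0,0,0,0,0,-1],
  ],
)

```text
time: 15.43
tool_pos: [0.5439, -0.0069, 0.0387]
tool_rot: [-0.0, 0.092, 0.996, 0.0]
contact_force: [0.3, -0.9, -0.2]
gripper_width: 0.246
grasp_force: 59.3
```

Call:
move_arm(
  rows=[
    [0,0,0.07,0,0,0,-1],
    [0,0,0,0,0,0,-1],
    [0,0,0,0,0,0,-1],
  ],
)

```text
time: 15.68
tool_pos: [0.544, -0.0069, 0.0384]
tool_rot: [0.0, 0.092, 0.996, -0.0]
contact_force: [-0.8, -0.3, 2.0]
gripper_width: 0.245
grasp_force: 59.8
```

Call:
move_arm(
  rows=[
    [0,0,0,0,0,0,-0.35],
    [0,0,0,0,0,0,-0.2],
    [0,0,0,0,0,0,-0.2],
    [0,0,0,0,0,0,-0.2],
    [0,0,-0.3,0,0,0,-0.2],
    [0,0,-0.7,0,0,0,-0.2],
    [0,0,-2,0,0,0,-0.2],
    [0,0,-3,0,0,0,-0.2],
    [0,0,-4,0,0,0,-0.2],
    [0,0,-4,0,0,0,-0.6],
    [0,0,-4,0,0,0,-1],
    [0,0,0,0,0,0,-1],
  ],
)

```text
time: 16.68
tool_pos: [0.5486, -0.0076, 0.2297]
tool_rot: [0.009, 0.092, 0.996, -0.001]
contact_force: [-0.4, -0.2, 1.3]
gripper_width: 0.008
grasp_force: 0.0
```

```bash
python3 -c "
from h import *
plan(cw(100,0,149+19),YAW+np.pi/2)
grab('wrist','w6');grab('side','s6')
print(wproj('w6',np.array([.544,-.0069,.014])),wproj('w6',np.array([.544,-.0069,.046])))
a=cv2.imread('pics/w6.png')[0:384,60:444];b=cv2.imread('pics/s6.png')[110:240,180:310]
cv2.imwrite('pics/c6.png',np.hstack([cv2.resize(a,(400,400)),cv2.resize(b,(400,400),interpolation=2)]))"
```

```text
pos [ 0.5486 -0.0076  0.2297] F [-0.39 -0.23  1.27] w 0.008 t 16.68
turn [0.04 1.02 0.02] shift before turn [-9.63 -0.01  6.34] after turn [-9.74  0.    6.17]
[253.42663417 160.61804511] [253.46004654 166.33864973]
```

View pics/c6.png

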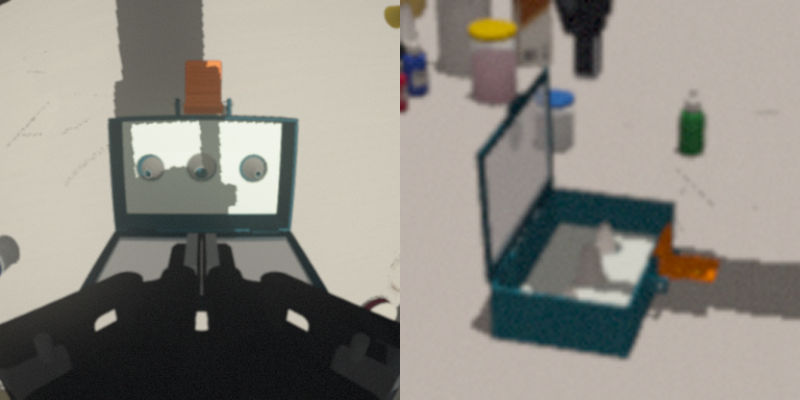

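Call:
move_arm(
  rows=[
    [-1.5,0,0,0,0,0,-1],
    [-3,0,0,0,0,0,-1],
    [-3,0,0,0,0,0,-1],
    [-1.5,0,0,0,0,0,-1],
    [-0.3,0,0,0,0,0,-1],
    [0,0,1.5,0,0,0,-1],
    [0,0,2,0,0,0,-1],
    [0,0,1,0,0,0,-1],
    [0,0,0,0,0,0,-1],
    [0,0,0,0,0,0,-1],
  ],
)

```text
time: 17.62
tool_pos: [0.6337, -0.0236, 0.1712]
tool_rot: [-0.002, 0.092, 0.996, 0.0]
contact_force: [-0.3, 0.5, 0.1]
gripper_width: 0.001
grasp_force: 0.0
```

```bash
python3 -c "
from h import *
plan(cw(76,0,154+19),YAW+np.pi/2)"
```

```text
pos [ 0.6337 -0.0236  0.1712] F [-0.25  0.52  0.09] w 0.001 t 17.62
turn [-0.   -0.2   0.02] shift before turn [ 1.31  0.02 -0.17] after turn [ 1.31  0.02 -0.18]
```

Call:
move_arm(
  rows=[
    [0.5,0,0,0,0,0,-1],
    [0.5,0,0,0,0,0,-1],
    [0.4,0,0,0,0,0,-1],
    [0.5,0,0,0,0,0,-1],
    [0.7,0,0,0,0,0,-1],
    [0.7,0,0,0,0,0,-1],
    [0.7,0,0.05,0,0,0,-1],
    [0.61,0,0.2,0,0,0,-1],
    [0.61,0,0.2,0,0,0,-1],
    [0.61,0,0.25,0,0,0,-1],
    [0.61,0,0.3,0,0,0,-1],
  ],
)

```text
time: 18.53
tool_pos: [0.5715, -0.0121, 0.163]
tool_rot: [0.0, 0.092, 0.996, 0.0]
contact_force: [0.7, -0.0, 1.6]
gripper_width: 0.002
grasp_force: 0.4
```

```bash
python3 -c "
from h import *
plan(cw(2.4,0,126.8+19),YAW+np.pi/2)"
```

```text
pos [ 0.5715 -0.0121  0.163 ] F [ 0.67 -0.04  1.57] w 0.002 t 18.53
turn [0.   0.01 0.01] shift before turn [2.35 0.03 1.72] after turn [2.34 0.03 1.72]
```

Call:
move_arm(
  rows=[
    [0.63,0,0.38,0,0,0,-1],
    [0.6,0,0.42,0,0,0,-1],
    [0.57,0,0.45,0,0,0,-1],
    [0.54,0,0.47,0,0,0,-1],
    [0.47,0,0.48,0,0,0,-1],
    [0.43,0,0.5,0,0,0,-1],
    [0.4,0,0.52,0,0,0,-1],
    [0.35,0,0.52,0,0,0,-1],
    [0.3,0,0.52,0,0,0,-1],
    [0.26,0,0.52,0,0,0,-1],
    [0.22,0,0.52,0,0,0,-1],
    [0.2,0,0.55,0,0,0,-1],
    [0.17,0,0.55,0,0,0,-1],
    [0.14,0,0.57,0,0,0,-1],
    [0,0,0,0,0,0,-1],
  ],
)

```text
time: 19.78
tool_pos: [0.5192, -0.0024, 0.0918]
tool_rot: [-0.001, 0.092, 0.996, 0.0]
contact_force: [0.0, 0.3, 0.4]
gripper_width: 0.001
grasp_force: 0.4
```

```bash
python3 -c "
from h import *
plan(cw(-30,0,65+19),YAW+np.pi/2)"
```

```text
pos [ 0.5192 -0.0024  0.0918] F [0.04 0.3  0.42] w 0.001 t 19.78
turn [-0.   -0.11  0.01] shift before turn [0.26 0.03 0.78] after turn [0.27 0.03 0.78]
```

Call:
move_arm(
  rows=[
    [0.2,0,0.3,0,0,0,-1],
    [0.2,0,0.3,0,0,0,-1],
    [0.1,0,0.2,0,0,0,-1],
    [0,0,0.1,0,0,0,-1],
    [0,0,0.1,0,0,0,-1],
    [0,0,0,0,0,0,-1],
  ],
)

```text
time: 20.28
tool_pos: [0.5155, -0.0017, 0.0841]
tool_rot: [0.0, 0.092, 0.996, -0.0]
contact_force: [-1.8, 1.0, 4.1]
gripper_width: -0.0
grasp_force: 2.2
```

Call:
move_arm(
  rows=[
    [0,0,0.1,0,0,0,-1],
    [0,0,0.1,0,0,0,-1],
    [0,0,0,0,0,0,-1],
  ],
)

```text
time: 20.53
tool_pos: [0.5154, -0.0017, 0.0826]
tool_rot: [-0.0, 0.092, 0.996, -0.0]
contact_force: [-2.9, -0.5, 7.8]
gripper_width: -0.005
grasp_force: 3.8
```

Call:
move_arm(
  rows=[
    [0,0,0.1,0,0,0,-1],
    [0,0,0,0,0,0,-1],
    [0,0,0,0,0,0,-1],
  ],
)

```text
time: 20.78
tool_pos: [0.5153, -0.0016, 0.0809]
tool_rot: [-0.0, 0.092, 0.996, -0.0]
contact_force: [-0.7, 0.1, 3.5]
gripper_width: 0.004
grasp_force: 1.9
```

Call:
move_arm(
  rows=[
    [0,0,0.1,0,0,0,-1],
    [0,0,0,0,0,0,-1],
    [0,0,0,0,0,0,-1],
  ],
)

```text
time: 21.03
tool_pos: [0.5147, -0.0015, 0.0787]
tool_rot: [-0.0, 0.092, 0.996, 0.0]
contact_force: [-0.6, 0.8, 0.7]
gripper_width: -0.001
grasp_force: 0.0
```

Call:
move_arm(
  rows=[
    [0,0,0.1,0,0,0,-1],
    [0,0,0,0,0,0,-1],
    [0,0,0,0,0,0,-1],
  ],
)

```text
time: 21.28
tool_pos: [0.515, -0.0016, 0.078]
tool_rot: [-0.0, 0.092, 0.996, 0.0]
contact_force: [-0.3, -0.8, -0.1]
gripper_width: 0.001
grasp_force: 0.0
```

Call:
move_arm(
  rows=[
    [0,0,0.1,0,0,0,-1],
    [0,0,0,0,0,0,-1],
    [0,0,0,0,0,0,-1],
  ],
)

```text
time: 21.53
tool_pos: [0.5152, -0.0016, 0.0774]
tool_rot: [-0.0, 0.092, 0.996, 0.0]
contact_force: [0.2, -0.6, 0.8]
gripper_width: -0.001
grasp_force: 0.0
```

Call:
move_arm(
  rows=[
    [0,0,0.1,0,0,0,-1],
    [0,0,0,0,0,0,-1],
    [0,0,0,0,0,0,-1],
  ],
)

```text
time: 21.78
tool_pos: [0.5153, -0.0016, 0.0765]
tool_rot: [0.0, 0.092, 0.996, -0.0]
contact_force: [0.3, -0.2, 0.4]
gripper_width: -0.004
grasp_force: 0.5
```

Call:
move_arm(
  rows=[
    [0,0,0.1,0,0,0,-1],
    [0,0,0,0,0,0,-1],
    [0,0,0,0,0,0,-1],
  ],
)

```text
time: 22.03
tool_pos: [0.5153, -0.0016, 0.0757]
tool_rot: [0.0, 0.092, 0.996, 0.0]
contact_force: [-0.7, 0.9, 2.6]
gripper_width: -0.003
grasp_force: 1.5
```

Cushion is felt, so I'll press a touch more, lift off and check.

Call:
move_arm(
  rows=[
    [0,0,0.1,0,0,0,-1],
    [0,0,0,0,0,0,-1],
    [0,0,0,0,0,0,-1],
  ],
)

```text
time: 22.28
tool_pos: [0.5153, -0.0016, 0.075]
tool_rot: [-0.0, 0.092, 0.996, -0.0]
contact_force: [-2.3, 0.6, 6.4]
gripper_width: 0.004
grasp_force: 3.2
```

Call:
move_arm(
  rows=[
    [0,0,-0.2,0,0,0,-1],
    [0,0,-0.3,0,0,0,-1],
    [0,0,-1,0,0,0,-1],
    [0,0,-3,0,0,0,-1],
    [0,0,-4,0,0,0,-1],
    [0,0,-4,0,0,0,-1],
    [0,0,-4,0,0,0,-1],
    [0,0,0,0,0,0,-1],
    [0,0,0,0,0,0,-1],
    [0,0,0,0,0,0,-1],
    [0,0,0,0,0,0,-1],
  ],
)

```text
time: 23.2
tool_pos: [0.5142, -0.0015, 0.2376]
tool_rot: [-0.002, 0.092, 0.996, 0.0]
contact_force: [-0.5, -0.4, -0.3]
gripper_width: 0.004
grasp_force: 0.0
```

```bash
python3 -c "
from h import *
grab('side','s7')
a=cv2.imread('pics/s7.png').astype(int);i=cv2.imread('pics/side0.png').astype(int);o=cv2.imread('pics/s6.png').astype(int)
for n,k in(('vs start',i),('vs open',o)): print(n,(np.abs(a-k).sum(2)[120:235,195:275]>80).sum())
d=np.abs(a-i).sum(2)>80
print('case region', d[165:235,205:262].sum(),'lid-open region',d[120:164,200:235].sum(),'latch',d[180:202,262:285].sum())
plan(np.array([.5152,-.0016,.25]),YAW+np.pi/2)"
```

```text
vs start 265
vs open 2765
case region 48 lid-open region 0 latch 184
pos [ 0.5141 -0.0015  0.2372] F [-0.05  0.52 -0.61] w -0.001 t 23.25
turn [-0.01 -0.22  0.01] shift before turn [-0.11  0.01 -1.28] after turn [-0.11  0.01 -1.28]
```

```bash
python3 -c "
from h import *
for f in('side0','s6','s7'):
  a=cv2.imread(f'pics/{f}.png').astype(int)[170:215,255:290]; m=(a[...,2]-a[...,0])>70
  y,x=np.nonzero(m); print(f,m.sum(),x.mean().round(2),y.mean().round(2),x.min(),x.max(),y.min(),y.max())
from plant import manip
print(manip.job_done())"
```

```text
side0 185 16.72 24.68 8 28 13 31
s6 174 16.93 25.1 8 27 14 31
s7 175 16.65 24.53 8 27 13 31
the job is handed in; nothing more can be done
None
```

I handed the job in at about 23 s; the hand-in call gave no verdict. The latch opened the lid, the steel nozzle went fully into the middle well on the first try and was released, and the lid is shut with the latch back at rest. Measured forces stayed under about 10 N, with one unplanned light gripper contact (about 8 N, most likely the open lid). I never went near the bottle or jar, though I did not re-measure them.

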